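# Extend the bottle brush to its second stop and hold it ready

## Robot

A 7-joint arm with a two-finger parallel gripper is mounted at the origin on a cart in front of the work surface, level with it; the furniture and walls round the work are solid. World frame = base frame: x ahead of the robot, y to its left, z up, the work surface at z = 0. Lengths are in m, angles in rad, forces in N, time in s.
With the tool pointing down it reaches from about 0.4 to 0.9 m from the base axis. Payload 5.5 kg.
Tool frame: the origin (TCP) lies at the very end of the fingers, on their centre line; the grasp point (between the pads) lies 19 mm behind it; z points along the fingers, y is the line along which they close (so a half turn about z gives the same grasp; the last joint's range is limited). The gripper opens to 85 mm and grips with 20 to 120 N. Pads are 22 mm wide; open, the fingers measure 114 mm over their backs; the gripper's body (76 mm by 85 mm) begins 54 mm behind the grasp point. The pads swing forward as they close: fully open they stand 13 mm farther back than shut.
Start: joints at [1.452, 0.501, -0.427, 1.55, 0.221, 1.138, -0.21], TCP at [0.242, -0.603, 0.231] pointing down, gripper open.
Joint ranges: [-2.88, 2.88], [-0.31, 2.03], [-1.54, 1.56], [0.2, 2.42], [-1.41, 4.55], [0.19, 2.02], [-2.57, 2.57]. Speed limits (rad/s): [2.57, 2.57, 3.14, 3.14, 3.14, 3.14, 3.14].

## Interface

Orientations are given as a unit quaternion [x, y, z, w].
In Python, from cell import robot gives the robot as it stands.
- The arm moves only by the shell command python3 -m inch 'ROWS' [FORCE]. ROWS is JSON, one flat list of numbers, 7 for each row, row after row: the shift along the world's x, y, z in mm, then the turn, a rotation vector about the world's x, y, z in rad, then the opening, from 0 (shut) to 1 (fully open). In form: [x, y, z, rx, ry, rz, fingers, x, y, z, rx, ry, rz, fingers, ...]. A call has 1 to 20 rows; each row is the pose to reach, as a shift and turn from the pose commanded when the call began; what a row does not reach only later rows make up. A row lasts 1/12 s, in which the tool goes at most 41.7 mm and 7.16 degrees, less where a joint would pass 70% of its speed; a pose out of reach is approached as far as the arm can. A call with a gripper value outside its range is refused whole. The fingers move at their own pace and stop on an object; FORCE is the grip in N (left out, the last holds). Time passes only in rows, so rows that repeat a pose let the fingers close. It gives the time, the measured TCP pose, the force, the opening and the grip force at its end, in the units of the state.
- robot.get_state(): the state, without advancing time (a new reading comes with each control period).
- robot.grab_frame(name): name is "side" or "top" or "wrist"; returns the picture (420x560x3 uint8, red, green, blue); there is no depth.
- robot.camera_model(name): a dict with "fx", "fy", "cx", "cy" (pixels), "T" (4x4, takes a point from camera to world coordinates); the wrist camera has in their place "tool_from_camera" (4x4, takes a point from camera to tool coordinates, whose origin is the TCP and whose axes are the flange's). Camera axes: x right, y up, looking along -z (the intrinsics and any distortion apply to the point x, -y, -z); pixel columns grow to the right and rows downward; lengths in m; the calibration is good to about 2 mm. A picture is of the moment at which its call begins: read the wrist's pose just before it. camera_model takes no time and is no camera call.
- robot.hand_in(): hands the job in; it is judged then, once.
The state is a dict: "t": time; "joints": joint angles; "qd": joint speeds; "joint_efforts": joint torques, N m; "position": TCP position; "eef_rot": TCP orientation; "wrist_force": force on the tool from outside, world axes, zero at the start; "ft_torque": the same for the moment, N m; "grip_width": opening from 0.0 (shut) to 1.0 (fully open); "gripper_force": force on a finger pad.
Only numpy, scipy, OpenCV 4.12 (cv2) and the standard library are available. Lean on these libraries where they do the work, as an engineer would, in place of code of your own. Each camera call takes 0.05 s, during which the arm holds its last target. There are 200 camera calls.

## Task

For the tall bottles, get the thick-headed one of the two telescopic bottle brushes ready at full length: squeeze in the button on its handle, pull the handle up past the first stop to the second while the head stays down in its cup, and let the button spring back out so that the handle locks. Then take the handle without pressing the button (by its two plain sides), lift the brush upright out of its cup, and finish while holding it still right above the cup and clear of it; leave the other brush and everything else where they stand.

Things in the scene. Friction and masses are not known exactly. Their poses are not given: they have to be found in the camera images.
- large_grip (a point): Thick-headed telescopic bottle brush, the one to extend: point on its handle's axis at button height, 170 mm above the worktop at the start. z runs up the brush; the button is on the -x side, the plain ribbed sides are +y and -y. White handle 30x30 mm in section, edges rounded; it reaches 24 mm above this point (wire eye 9 mm more) and 81 mm below it (lowest 10 mm a grey collar).
- large_press (a point): Thick-headed brush: centre of the outer face of its grey handle button, 14 mm wide, 19 mm high, standing 4 mm proud of the handle's face when out. Axes as large_grip; it is pressed along +x, 4.5 mm at most.
- large_foot (a point): Thick-headed brush: centre of the lower end of its white bristle head (44 mm in diameter, 50 mm high), on the cup's floor 9 mm above the worktop. The brush stands head down, upright and loose in its cup (about 1.7 mm play); only its weight keeps the head down (about 0.27 kg in all, of it the handle 0.07). Axes as large_grip.
- large_handle (a joint): How far the handle is drawn up the tube, m: 0 stowed, first stop 0.040, second stop 0.080, end of travel 0.081. With the button out a tooth sits in a slot of the tube (1.5 mm play) and pulling lifts the whole brush. With it pressed the handle slides past the first stop with about 1 N drag; let go, it stays where it is. Pulling beyond the end lifts the brush.
- large_button (a joint): Button travel, m: 0 out (locked when at a stop), 0.0045 fully in; a spring pushes it out with 4 N at rest, 8 N fully in. The tooth is clear of its slot beyond 0.003: a finger pad squeezing the button flush with the handle frees it. Let go between stops it stays about 0.003 in; at a stop it springs out to 0.
- cup_large: Fixed round steel drip cup of the thick-headed brush: foot 76 mm in diameter, cup 53 mm in outer diameter, rim 40 mm and inner floor 9 mm above the worktop. Origin at the centre of its underside.
- small_grip (a point): The other telescopic bottle brush, to be left alone: same handle, tube, button and height, but a thin head 28 mm in diameter in a narrower cup (37 mm outer diameter). Point on its handle's axis at the height of the button.
- dish_soap_foot (a point): Bystander: washing-up bottle, 45x82x205 mm. Centre of its underside at the start.
- scourer_foot (a point): Bystander: steel-curl pot scourer with a knob, 56x57x52 mm. Centre of its underside at the start.
- mug_plain_foot (a point): Bystander: plain cream mug, 82x116x98 mm. Centre of its underside at the start.
- tumbler_foot (a point): Bystander: glass tumbler, 81x81x93 mm. Centre of its underside at the start.
- jam_jar_foot (a point): Bystander: closed jam jar, 69x69x99 mm. Centre of its underside at the start.
- food_tub_foot (a point): Bystander: food tub with lid, 84x114x56 mm. Centre of its underside at the start.
- spoon_foot (a point): Bystander: table spoon, 190x38x14 mm. Centre of its underside at the start.
Things that resemble listed ones, but are neither listed nor needed, are in the scene too. What is shaped like the cup_large but yellow is not meant.

How it is judged:
By the outcome, as a careful person would: the job done as asked, in the order asked, and still so for the second after the job is handed in, while the arm keeps its last pose, push and grip.
It also fails if it takes over 42 s, if anything falls off the work surface, if the arm or the gripper's body presses on something with over 40 N, if the wrist force passes 120 N, or if a joint passes its speed limit or range.

## Working session

There is one attempt and no reset: what is moved stays moved. The work goes in short steps, Python scripts to look and compute and a shell command to move; the robot and the scene stay as the last step left them, time stands still between calls to the robot, and variables do not carry over. Pictures are saved under pics/ and viewed, at most 10 in all, crops included, and the job is handed in when it is done.

```bash
mkdir -p pics; ls; python3 - <<'E'
from cell import robot
import cv2,numpy as np
np.set_printoptions(precision=4,suppress=True)
s=robot.get_state();print(s)
for n in("side","top"):
    im=robot.grab_frame(n);cv2.imwrite(f"pics/{n}0.png",im[:,:,::-1]);print(n,robot.camera_model(n))
print(robot.camera_model("wrist"))
E
```

```text
pics
{'t': 0.0, 'joints': array([ 1.4522,  0.5018, -0.4268,  1.5515,  0.2208,  1.1383, -0.2103]), 'qd': array([-0.0007,  0.0009,  0.0002,  0.0012,  0.0017,  0.0004,  0.0003]), 'joint_efforts': array([  0.0001, -56.9517,  -5.8156, -28.0946,   0.0107,   0.0121,
        -0.    ]), 'position': array([ 0.2418, -0.6026,  0.2303]), 'eef_rot': array([ 0.9818,  0.1897, -0.0002, -0.001 ]), 'wrist_force': array([-0.0555, -0.3412, -0.2896]), 'ft_torque': array([-0.0403, -0.016 ,  0.0416]), 'gripper_force': 0.0, 'grip_width': 1.0009410042301052}
side {'fx': 495.5347810382186, 'fy': 495.5347810382186, 'cx': 287.1571750239263, 'cy': 210.2004060968011, 'T': array([[ 0.9863,  0.1293, -0.1027,  0.3784],
       [-0.1641,  0.6975, -0.6975, -1.0882],
       [-0.0185,  0.7048,  0.7092,  1.2033],
       [ 0.    ,  0.    ,  0.    ,  1.    ]])}
top {'fx': 487.1133184547573, 'fy': 487.1133184547573, 'cx': 284.67064628169965, 'cy': 211.681128590526, 'T': array([[ 0.0182,  0.989 , -0.1469,  0.3232],
       [-0.9998,  0.0186,  0.0014, -0.0005],
       [ 0.0041,  0.1468,  0.9892,  1.4407],
       [ 0.    ,  0.    ,  0.    ,  1.    ]])}
{'fx': 322.18029126182483, 'fy': 322.18029126182483, 'cx': 283.21572913289066, 'cy': 208.08986918206872, 'tool_from_camera': array([[ 0.0014,  0.9593,  0.2825,  0.0732],
       [ 1.    , -0.0014, -0.0002, -0.0015],
       [ 0.0002,  0.2825, -0.9593, -0.1425],
       [ 0.    ,  0.    ,  0.    ,  1.    ]])}
```

View pics/side0.png

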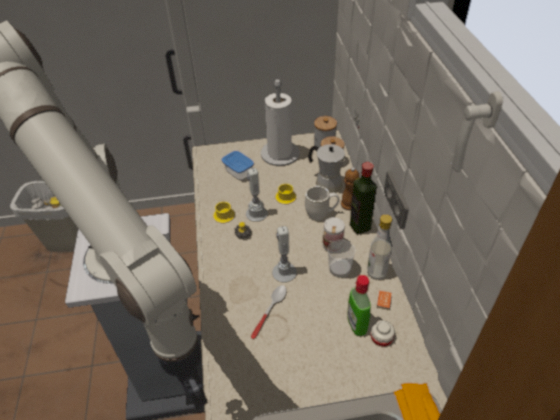

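View pics/top0.png

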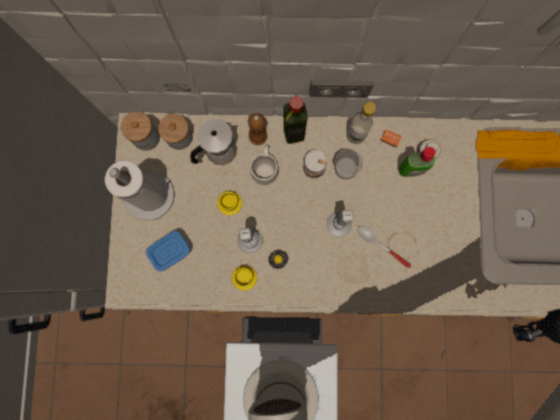

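The two candidate brushes are in the side view at (256,195) and (284,250), which match (248,238) and (342,220) in the top view. The nearer one, (284,250), seems to have the wider cup. I'll check with an enlarged crop.

```bash
python3 - <<'E'
import cv2,numpy as np
s=cv2.imread("pics/side0.png");t=cv2.imread("pics/top0.png")
c=[s[160:230,220:295],s[215:285,247:322],t[205:275,210:285],t[185:255,305:380]]
c=[cv2.resize(x,(400,300) if 0 else (321,300),interpolation=cv2.INTER_CUBIC) for x in c]
cv2.imwrite("pics/crop0.png",np.vstack([np.hstack(c[:2]),np.hstack(c[2:])]))
E
```

```text
(no output)
```

View pics/crop0.png

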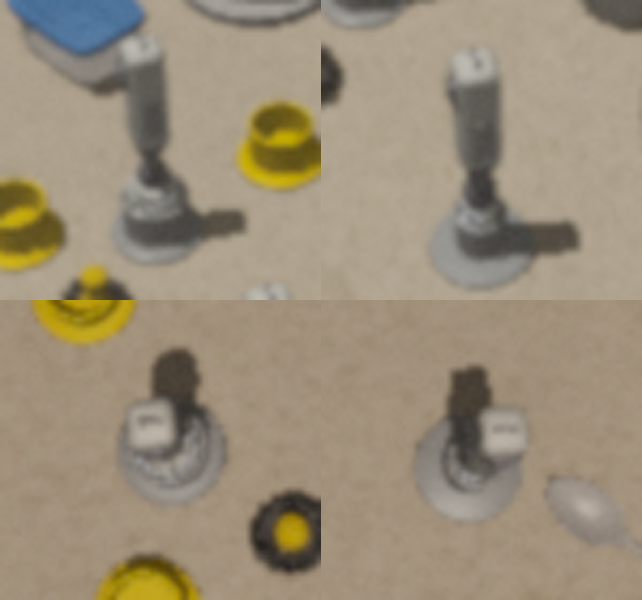

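The brush at side (256,195) / top (248,238) has the wider cup, with the ring about 75 px across against 45 px in the enlargement, and bristles filling it. So that one is the thick-headed brush, and (342,220) in the top view is the small one. Next I'll triangulate the handle top.

```bash
cat >h.py <<'E'
import numpy as np,cv2
from cell import robot
from scipy.spatial.transform import Rotation as R
np.set_printoptions(precision=4,suppress=True)
def ray(cm,T,u,v):
    d=np.array([(u-cm['cx'])/cm['fx'],-(v-cm['cy'])/cm['fy'],-1.]);return T[:3,3],T[:3,:3]@d
def plane(o,d,z): return o+d*(z-o[2])/d[2]
def two(o1,d1,o2,d2):
    A=np.stack([d1,-d2],1);k=np.linalg.lstsq(A,o2-o1,rcond=None)[0]
    p,q=o1+k[0]*d1,o2+k[1]*d2;return (p+q)/2,np.linalg.norm(p-q)
def wristT():
    s=robot.get_state();T=np.eye(4);T[:3,:3]=R.from_quat(s['eef_rot']).as_matrix();T[:3,3]=s['position']
    return T@robot.camera_model('wrist')['tool_from_camera']
E
python3 - <<'E'
from h import *
ct,cs=robot.camera_model('top'),robot.camera_model('side')
for n,tp,sd,cup in(("large",(245.3,233.9),(253.2,171.7),(250.2,241)),("small",(347.4,216),(282.5,231),(339.5,223.5))):
    o,d=ray(ct,ct['T'],*tp);o2,d2=ray(cs,cs['T'],*sd)
    print(n,plane(o,d,.194),plane(o2,d2,.194),two(o,d,o2,d2),"cup0",plane(*ray(ct,ct['T'],*cup),0.0))
for n,p in(("scourer",(278,259)),("yellow",(244,277)),("yel2",(229,202)),("tub",(168,250)),("mug",(264,168))): print(n,plane(*ray(ct,ct['T'],*p),.03))
print(R.from_quat(robot.get_state()['eef_rot']).as_matrix())
E
```

```text
large [0.4488 0.0978 0.194 ] [0.4482 0.0907 0.194 ] (array([0.449 , 0.0983, 0.1876]), np.float64(0.000710652715209146)) cup0 [0.4474 0.0979 0.    ]
small [ 0.5001 -0.1647  0.194 ] [ 0.4987 -0.173   0.194 ] (array([ 0.5004, -0.1657,  0.1861]), np.float64(0.001585011869502204)) cup0 [ 0.5046 -0.1666  0.    ]
scourer [0.3943 0.0142 0.03  ]
yellow [0.341  0.1107 0.03  ]
yel2 [0.5584 0.1613 0.03  ]
tub [0.4144 0.3327 0.03  ]
mug [0.6626 0.0612 0.03  ]
[[ 0.928   0.3726 -0.0006]
 [ 0.3726 -0.928   0.0016]
 [ 0.0001 -0.0017 -1.    ]]
```

```bash
python3 -m inch '[100,60,80,0,0,0,1,100,60,80,0,0,0,1,100,60,80,0,0,0,1,100,60,80,0,0,0,1,207,300,80,0,0,0,1,207,300,80,0,0,0,1,207,300,80,0,0,0,1,207,300,80,0,0,0,1,207,300,80,0,0,0,1,207,300,80,0,0,0,1,207,300,80,0,0,0,1,207,300,80,0,0,0,1]'
```

```text
t: 1.1
position: [0.4514, -0.2979, 0.3115]
eef_rot: [0.981, 0.194, 0.0, -0.0]
wrist_force: [0.5, -0.0, -0.5]
grip_width: 1.002
gripper_force: 0.0
```

```bash
python3 -m inch '[0,396,0,0,0,0,1,0,396,0,0,0,0,1,0,396,0,0,0,0,1,0,396,0,0,0,0,1,0,396,0,0,0,0,1,0,396,0,0,0,0,1,0,396,0,0,0,0,1,0,396,0,0,0,0,1,0,396,0,0,0,0,1,0,396,0,0,0,0,1,0,396,0,0,0,0,1,0,396,0,0,0,0,1,0,396,0,0,0,0,1,0,396,0,0,0,0,1,0,396,0,0,0,0,1]'
python3 - <<'E'
from h import *
T=wristT();im=robot.grab_frame('wrist');cv2.imwrite('pics/w1.png',im[:,:,::-1]);np.save('w1T.npy',T)
p=T[:3,:3].T@(np.array([.449,.098,.194])-T[:3,3]);c=robot.camera_model('wrist');print(c['cx']-c['fx']*p[0]/p[2],c['cy']+c['fy']*p[1]/p[2])
print(robot.get_state()['joints'])
E
```

```text
t: 2.35
position: [0.4495, 0.0909, 0.3111]
eef_rot: [0.982, 0.188, -0.0, 0.0]
wrist_force: [0.4, -0.8, -0.9]
grip_width: 0.998
gripper_force: 0.0
276.8439532691234 201.71252147964339
[ 0.6121  0.1059 -0.9209  1.8961  0.0912  1.1832 -1.5326]
```

View pics/w1.png

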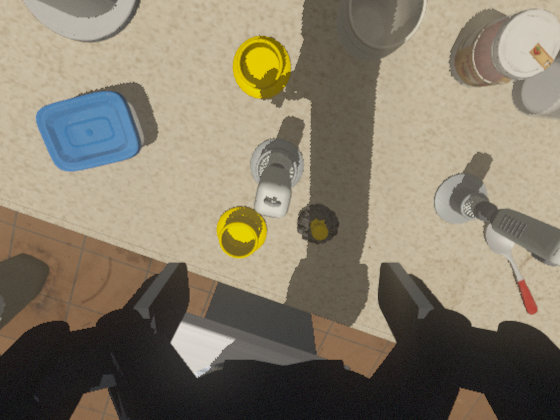

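The thick-headed brush's handle top is at (272,200), against a predicted (277,202). The small brush is at the right, (530,240). I'll enlarge this to find the button and the yaw.

```bash
python3 - <<'E'
import cv2,numpy as np
s=cv2.imread("pics/w1.png");t=cv2.imread("pics/top0.png")
c=[s[130:230,225:325],s[180:280,460:560]]
cv2.imwrite("pics/crop1.png",np.hstack([cv2.resize(x,(400,400),interpolation=cv2.INTER_CUBIC) for x in c]))
E
```

```text
(no output)
```

View pics/crop1.png

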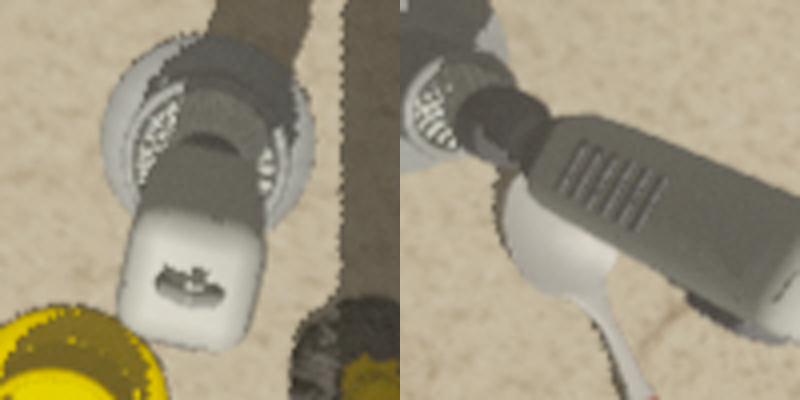

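```bash
python3 - <<'E'
from h import *
im=cv2.imread('pics/w1.png');T=np.load('w1T.npy');c=robot.camera_model('wrist')
for th in(150,165,180):
    m=np.zeros(im.shape[:2],np.uint8);g=im.min(2);m[176:222,250:294]=(g[176:222,250:294]>th)*255
    k=max(cv2.findContours(m,0,cv2.CHAIN_APPROX_NONE)[0],key=cv2.contourArea)[:,0]
    P=np.array([plane(*ray(c,T,*p),.192)[:2] for p in k])*1000
    r=cv2.minAreaRect(P.astype(np.float32));print(th,r,cv2.boundingRect(k))
E
```

```text
150 ((446.3068542480469, 99.54043579101562), (31.480072021484375, 32.25612258911133), 21.769479751586914) (255, 185, 39, 37)
165 ((446.726318359375, 101.9306869506836), (23.74726104736328, 25.507993698120117), 7.3804779052734375) (256, 186, 31, 32)
180 ((446.2448425292969, 101.97573852539062), (21.63673973083496, 21.892385482788086), 8.28425407409668) (258, 188, 27, 29)
```

```bash
python3 -m inch '[-2,6,-30,0,0,-1.78,1,-2,6,-30,0,0,-1.78,1,-2,6,-30,0,0,-1.78,1,-2,6,-30,0,0,-1.78,1,-2,6,-30,0,0,-1.78,1,-2,6,-30,0,0,-1.78,1,-2,6,-30,0,0,-1.78,1,-2,6,-30,0,0,-1.78,1,-2,6,-30,0,0,-1.78,1,-2,6,-30,0,0,-1.78,1,-2,6,-30,0,0,-1.78,1,-2,6,-30,0,0,-1.78,1,-2,6,-30,0,0,-1.78,1,-2,6,-30,0,0,-1.78,1,-2,6,-30,0,0,-1.78,1,-2,6,-30,0,0,-1.78,1,-2,6,-30,0,0,-1.78,1]'
python3 - <<'E'
from h import *
T=wristT();im=robot.grab_frame('wrist');cv2.imwrite('pics/w2.png',im[:,:,::-1]);np.save('w2T.npy',T)
p=T[:3,:3].T@(np.array([.4465,.102,.194])-T[:3,3]);c=robot.camera_model('wrist');u,v=c['cx']-c['fx']*p[0]/p[2],c['cy']+c['fy']*p[1]/p[2]
print(u,v,robot.get_state()['joints'])
a,b=int(u)-90,max(0,int(v)-80);print(a,b)
cv2.imwrite('pics/w2c.png',cv2.resize(im[b:b+140,a:a+180,::-1],None,fx=4,fy=4,interpolation=cv2.INTER_CUBIC))
E
```

```text
t: 3.82
position: [0.4455, 0.0934, 0.2676]
eef_rot: [0.917, -0.398, -0.023, 0.023]
wrist_force: [0.3, -0.5, -0.8]
grip_width: 1.004
gripper_force: 0.0
269.9911530920373 223.30179234955392 [-0.8861  0.1388  0.6755  1.9555 -0.0815  1.1428 -2.5685]
179 143
```

View pics/w2c.png

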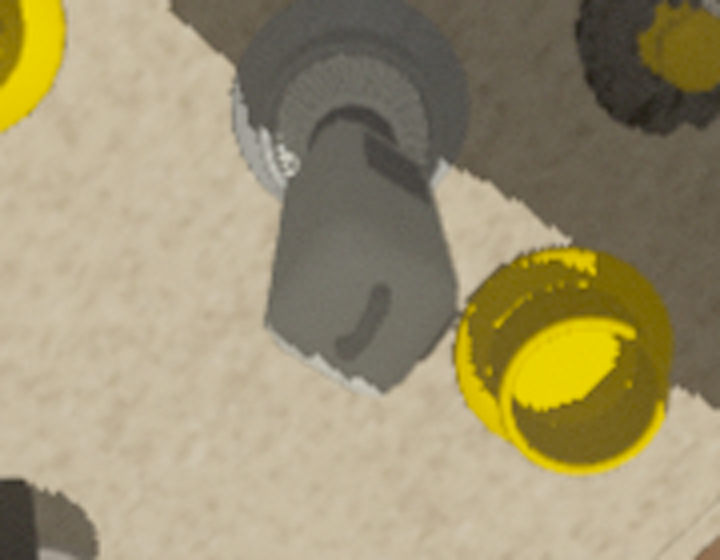

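The handle top is at crop (360,330). The dark ribs at (400,165) are on the -y face and the upper-left face is plain, so the button is on the robot (-x) side, with yaw about 11°. Joint 7 saturated turning this way, so I'll turn the other way.

```bash
python3 -m inch '[0,0,30,0,0,1.2,1,0,0,30,0,0,1.2,1,0,0,30,0,0,1.2,1,0,0,30,0,0,1.2,1,0,0,30,0,0,1.2,1,0,0,30,0,0,1.2,1,0,0,30,0,0,1.2,1,0,0,30,0,0,1.2,1,0,0,30,0,0,1.2,1,0,0,30,0,0,1.2,1,0,0,30,0,0,1.2,1]'
python3 - <<'E'
from h import *
s=robot.get_state();print(s['joints'],np.degrees(R.from_quat(s['eef_rot']).as_rotvec()),R.from_quat(s['eef_rot']).as_matrix())
E
```

```text
t: 4.78
position: [0.4453, 0.0937, 0.2974]
eef_rot: [0.981, 0.192, -0.006, 0.032]
wrist_force: [0.1, -1.1, 0.4]
grip_width: 0.998
gripper_force: 0.0
[-0.8408  0.0559  0.55    1.9526  0.0369  1.159  -1.4915] [173.0385  33.7831  -0.9929] [[ 0.9266  0.3761  0.0013]
 [ 0.3754 -0.9246 -0.0653]
 [-0.0234  0.061  -0.9979]]
```

```bash
cat >>h.py <<'E'
def turn(yawdeg,pos=None):
    s=robot.get_state();Rc=R.from_quat(s['eef_rot']);Rt=R.from_euler('z',yawdeg,degrees=True)*R.from_euler('x',180,degrees=True)
    print('rotvec',(Rt*Rc.inv()).as_rotvec(),'shift mm',None if pos is None else (np.array(pos)-s['position'])*1000,'yaw',np.degrees(np.arctan2(*Rc.as_matrix()[[1,0],[0,0]])),'z',Rc.as_matrix()[:,2])
E
python3 -c "
from h import *
turn(101,[.4465,.102,.29])"
```

```text
rotvec [0.0538 0.0461 1.3766] shift mm [ 1.1557  8.2945 -7.4368] yaw 22.053348496960503 z [ 0.0013 -0.0653 -0.9979]
```

```bash
python3 -m inch '[1,6,-7,0.054,0.046,1.377,1,1,6,-7,0.054,0.046,1.377,1,1,6,-7,0.054,0.046,1.377,1,1,6,-7,0.054,0.046,1.377,1,1,6,-7,0.054,0.046,1.377,1,1,6,-7,0.054,0.046,1.377,1,1,6,-7,0.054,0.046,1.377,1,1,6,-7,0.054,0.046,1.377,1,1,6,-7,0.054,0.046,1.377,1,1,6,-7,0.054,0.046,1.377,1,1,6,-7,0.054,0.046,1.377,1,1,6,-7,0.054,0.046,1.377,1,1,6,-7,0.054,0.046,1.377,1,1,6,-7,0.054,0.046,1.377,1]'
python3 - <<'E'
from h import *
T=wristT();im=robot.grab_frame('wrist');cv2.imwrite('pics/w3.png',im[:,:,::-1]);np.save('w3T.npy',T)
p=T[:3,:3].T@(np.array([.4465,.102,.194])-T[:3,3]);c=robot.camera_model('wrist');u,v=c['cx']-c['fx']*p[0]/p[2],c['cy']+c['fy']*p[1]/p[2]
turn(101,[.4465,.102,.29])
print(robot.get_state()['joints'])
a,b=int(u)-80,max(0,int(v)-90);print(u,v,a,b)
cv2.imwrite('pics/w3c.png',cv2.resize(im[b:b+120,a:a+160,::-1],None,fx=5,fy=5,interpolation=cv2.INTER_CUBIC))
E
```

```text
t: 5.95
position: [0.4465, 0.1, 0.2904]
eef_rot: [0.639, 0.769, -0.0, 0.0]
wrist_force: [-0.4, -1.0, -0.6]
grip_width: 0.995
gripper_force: 0.0
rotvec [0.0002 0.0002 0.0059] shift mm [ 0.0213  1.8492 -0.3881] yaw 100.66030682962347 z [ 0.0002 -0.0002 -1.    ]
[-0.7692  0.0566  0.5129  1.9656 -0.0305  1.1267 -0.0578]
282.2934102216088 209.70830668559074 202 119
```

View pics/w3c.png

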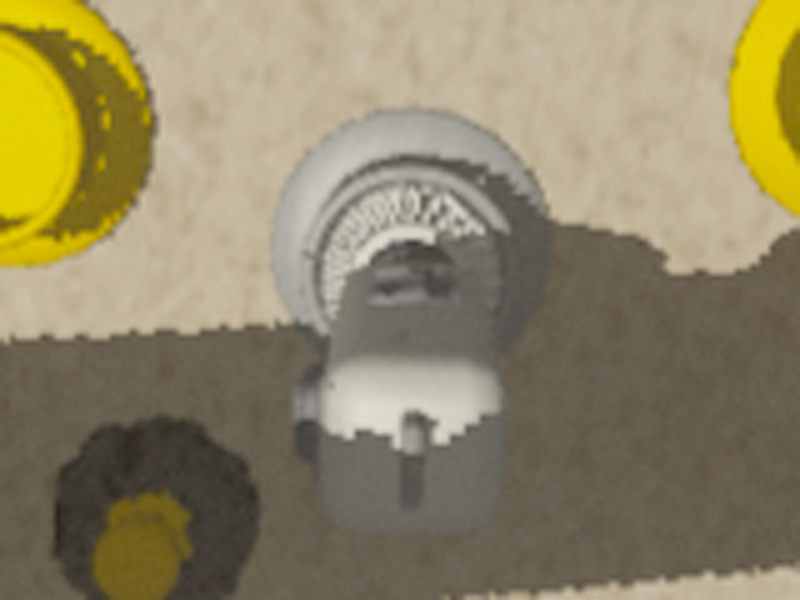

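The button is at crop (305,410) on the -x side and the handle is centred at (410,445), aligned with the tool. Now I'll compute the fine offset.

```bash
python3 - <<'E'
from h import *
T=np.load('w3T.npy');c=robot.camera_model('wrist')
p=plane(*ray(c,T,202+410/5,119+445/5),.193);print(p, plane(*ray(c,T,202+318/5,119+445/5),.19)-plane(*ray(c,T,202+502/5,119+445/5),.19))
print('cup foot',plane(*ray(c,T,202+411/5,119+243/5),.005))
turn(100.7,[p[0],p[1],.146])
E
```

```text
[0.4476 0.1033 0.193 ] [-0.0284 -0.0053  0.    ]
cup foot [0.4484 0.1042 0.005 ]
rotvec [0.0002 0.0002 0.0007] shift mm [   1.1218    3.1592 -144.3881] yaw 100.66030682962347 z [ 0.0002 -0.0002 -1.    ]
```

```bash
python3 -m inch '[1,3,0,0,0,0,1,1,3,-20,0,0,0,1,1,3,-50,0,0,0,1,1,3,-80,0,0,0,1,1,3,-110,0,0,0,1,1,3,-135,0,0,0,1,1,3,-144,0,0,0,1,1,3,-144,0,0,0,1,1,3,-144,0,0,0,1]' 25
python3 - <<'E'
from h import *
turn(100.7,[.4478,.1035,.146]);print(robot.get_state()['wrist_force'])
E
```

```text
t: 6.75
position: [0.4478, 0.1035, 0.1468]
eef_rot: [0.637, 0.771, -0.0, 0.0]
wrist_force: [0.1, -0.1, 0.0]
grip_width: 0.998
gripper_force: 0.0
rotvec [ 0.0005 -0.     -0.0028] shift mm [ 0.0189  0.0318 -0.7882] yaw 100.86260672033121 z [-0.     -0.0005 -1.    ]
[ 0.0902 -0.1371  0.0389]
```

```bash
python3 -m inch '[0,0,0,0,0,0,0.45,0,0,0,0,0,0,0.45,0,0,0,0,0,0,0.45,0,0,0,0,0,0,0.45,0,0,0,0,0,0,0.2,0,0,0,0,0,0,0.2,0,0,0,0,0,0,0.2,0,0,0,0,0,0,0.2,0,0,0,0,0,0,0.2,0,0,0,0,0,0,0.2]' 30
```

```text
t: 7.58
position: [0.4477, 0.1034, 0.1473]
eef_rot: [0.637, 0.771, 0.0, 0.0]
wrist_force: [-2.3, -0.8, 7.4]
grip_width: 0.347
gripper_force: 33.0
```

```bash
python3 -m inch '[0,0,3,0,0,0,0.2,0,0,6,0,0,0,0.2,0,0,10,0,0,0,0.2,0,0,16,0,0,0,0.2,0,0,22,0,0,0,0.2,0,0,28,0,0,0,0.2,0,0,28,0,0,0,0.2,0,0,28,0,0,0,0.2]'; python3 - <<'E'
from h import *
s=robot.get_state();print(s['wrist_force'],s['position']);im=robot.grab_frame('side');im2=robot.grab_frame('top')
a=cv2.resize(im[150:240,200:320,::-1],(480,360));b=cv2.resize(im2[200:290,190:310,::-1],(320,240));b=cv2.copyMakeBorder(b,0,120,0,0,0)
cv2.imwrite('pics/s4.png',np.hstack([a,b]))
E
```

```text
t: 8.25
position: [0.4477, 0.1034, 0.175]
eef_rot: [0.637, 0.771, 0.0, 0.0]
wrist_force: [-0.2, 0.8, 0.9]
grip_width: 0.349
gripper_force: 32.4
[-0.1829  0.838   0.8687] [0.4477 0.1034 0.175 ]
```

View pics/s4.png

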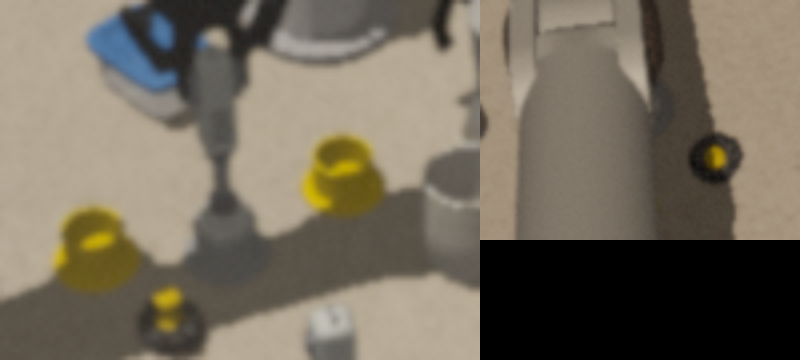

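The handle has slid up the tube, with the thin tube visible at (222,165), while the head stays in its cup. I'll continue to the second stop.

```bash
python3 -m inch '[0,0,7,0,0,0,0.2,0,0,14,0,0,0,0.2,0,0,21,0,0,0,0.2,0,0,28,0,0,0,0.2,0,0,35,0,0,0,0.2,0,0,42,0,0,0,0.2,0,0,48,0,0,0,0.2,0,0,51,0,0,0,0.2,0,0,52,0,0,0,0.2,0,0,52,0,0,0,0.2,0,0,52,0,0,0,0.2,0,0,52,0,0,0,0.2]'; python3 - <<'E'
from h import *
F=[];P=[]
for i in range(8):
    robot.grab_frame('top');s=robot.get_state();F.append(s['wrist_force']);P.append(s['position'])
print(np.mean(F,0),np.std(F,0),np.mean(P,0))
E
```

```text
t: 9.35
position: [0.4477, 0.1035, 0.2264]
eef_rot: [0.637, 0.771, 0.0, 0.0]
wrist_force: [1.2, 0.7, -0.8]
grip_width: 0.348
gripper_force: 30.9
[0.2167 0.4833 0.1704] [0.3854 0.3926 0.4186] [0.4477 0.1034 0.2264]
```

```bash
python3 -m inch '[0,0,0.5,0,0,0,0.2,0,0,1,0,0,0,0.2,0,0,1,0,0,0,0.2,0,0,1,0,0,0,0.2]'; python3 - <<'E'
from h import *
F=[];P=[]
for i in range(8):
    robot.grab_frame('top');s=robot.get_state();F.append(s['wrist_force']);P.append(s['position'])
print(np.mean(F,0),np.std(F,0),np.mean(P,0))
E
```

```text
t: 10.08
position: [0.4472, 0.1032, 0.2273]
eef_rot: [0.637, 0.771, -0.0, -0.0]
wrist_force: [0.7, -0.4, -1.9]
grip_width: 0.345
gripper_force: 30.7
[ 0.4892  0.1597 -1.8151] [0.3263 0.561  0.7414] [0.4473 0.1032 0.2273]
```

Force changed by -2 N, so the end of travel is reached. I'll back off 0.7 mm and release the button.

```bash
python3 -m inch '[0,0,-0.4,0,0,0,0.2,0,0,-0.7,0,0,0,0.2,0,0,-0.7,0,0,0,0.2,0,0,-0.7,0,0,0,0.2]'; python3 - <<'E'
from h import *
F=[];P=[]
for i in range(8):
    robot.grab_frame('top');s=robot.get_state();F.append(s['wrist_force']);P.append(s['position'])
print(np.mean(F,0),np.std(F,0),np.mean(P,0))
E
python3 -m inch '[0,0,0,0,0,0,0.4,0,0,0,0,0,0,0.5,0,0,0,0,0,0,1,0,0,0,0,0,0,1,0,0,0,0,0,0,1,0,0,0,0,0,0,1,0,0,0,0,0,0,1]'
python3 - <<'E'
from h import *
T=wristT();im=robot.grab_frame('wrist');im2=robot.grab_frame('side')
a=cv2.resize(im2[130:235,200:320,::-1],(480,420),interpolation=cv2.INTER_CUBIC)
b=cv2.resize(im[100:415,180:380,::-1],(267,420));cv2.imwrite('pics/s5.png',np.hstack([a,b]));cv2.imwrite('pics/w5.png',im[:,:,::-1])
E
```

```text
t: 10.82
position: [0.4474, 0.1033, 0.2267]
eef_rot: [0.637, 0.771, -0.0, 0.0]
wrist_force: [-0.4, -0.7, -0.3]
grip_width: 0.349
gripper_force: 31.0
[-0.4378 -0.3747  0.1217] [0.6266 0.4791 0.5993] [0.4474 0.1033 0.2267]
t: 11.8
position: [0.4475, 0.1034, 0.2268]
eef_rot: [0.637, 0.771, 0.0, 0.0]
wrist_force: [0.6, 0.7, -0.3]
grip_width: 1.001
gripper_force: 0.0
```

View pics/s5.png

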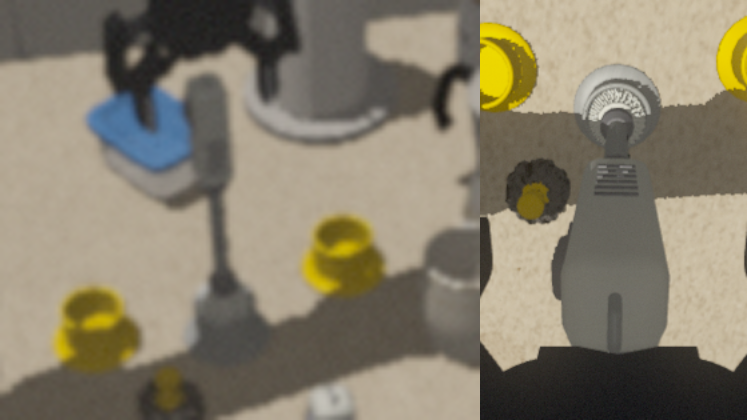

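The handle is at full length, with the button out at (560,265) and the head seated in the cup. I'll go up, turn 90° and come down on the plain sides.

```bash
python3 -m inch '[0,0,35,0,0,0,1,0,0,70,0,0,0,1,0,0,70,0,0,0,1,0,0,70,0,0,-1.571,1,0,0,70,0,0,-1.571,1,0,0,70,0,0,-1.571,1,0,0,70,0,0,-1.571,1,0,0,70,0,0,-1.571,1,0,0,70,0,0,-1.571,1,0,0,70,0,0,-1.571,1,0,0,70,0,0,-1.571,1,0,0,70,0,0,-1.571,1,0,0,70,0,0,-1.571,1,0,0,70,0,0,-1.571,1,0,0,70,0,0,-1.571,1,0,0,70,0,0,-1.571,1,0,0,70,0,0,-1.571,1,0,0,70,0,0,-1.571,1]'
python3 - <<'E'
from h import *
T=wristT();im=robot.grab_frame('wrist')[:,:,::-1];cv2.imwrite('pics/w6.png',im)
turn(10.7,[.4477,.1034,.226])
c=robot.camera_model('wrist')
def pr(q):
    p=T[:3,:3].T@(np.array(q)-T[:3,3]);return c['cx']-c['fx']*p[0]/p[2],c['cy']+c['fy']*p[1]/p[2]
print(pr([.4477,.1034,.274]),robot.get_state()['joints'])
cv2.imwrite('pics/w6c.png',cv2.resize(im[80:380,120:440],(640,600)))
E
```

```text
t: 13.4
position: [0.4475, 0.1034, 0.2966]
eef_rot: [0.995, 0.096, 0.0, -0.0]
wrist_force: [0.1, -0.6, -0.1]
grip_width: 1.002
gripper_force: 0.0
rotvec [-0.0001  0.0001 -0.0056] shift mm [  0.2253   0.0576 -70.6649] yaw 11.023597569521657 z [ 0.0001  0.0001 -1.    ]
(np.float64(286.182591012664), np.float64(249.52965270926705)) [-0.8386  0.0542  0.5791  1.955  -0.0327  1.1413 -1.6249]
```

View pics/w6c.png

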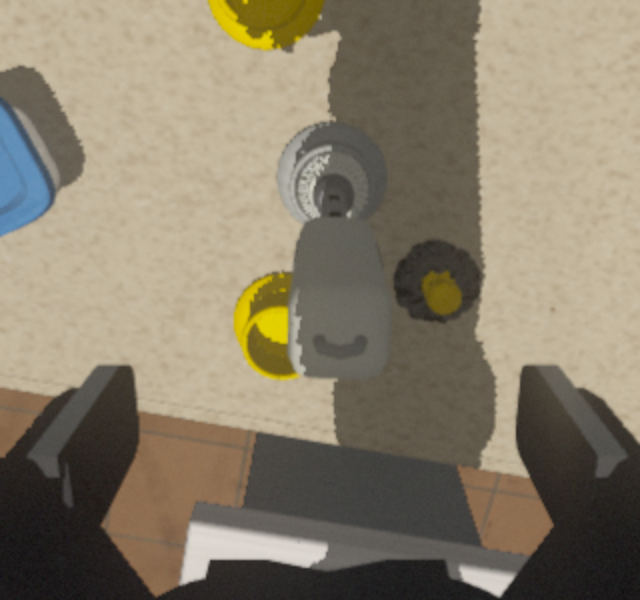

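The handle top is at crop (340,345), within 2 mm of the prediction and centred between the fingers. I'll descend, grip the plain sides and check the force during a small lift.

```bash
python3 -m inch '[0,-0.5,-20,0,0,0,1,0,-0.5,-40,0,0,0,1,0,-0.5,-60,0,0,0,1,0,-0.5,-72,0,0,0,1,0,-0.5,-74,0,0,0,1,0,-0.5,-74,0,0,0,1,0,-0.5,-74,0,0,0,0.45,0,-0.5,-74,0,0,0,0.45,0,-0.5,-74,0,0,0,0.45,0,-0.5,-74,0,0,0,0.45,0,-0.5,-74,0,0,0,0.2,0,-0.5,-74,0,0,0,0.2,0,-0.5,-74,0,0,0,0.2,0,-0.5,-74,0,0,0,0.2,0,-0.5,-74,0,0,0,0.2,0,-0.5,-74,0,0,0,0.2]' 35
python3 -m inch '[0,0,4,0,0,0,0.2,0,0,8,0,0,0,0.2,0,0,12,0,0,0,0.2,0,0,12,0,0,0,0.2]'
python3 - <<'E'
from h import *
F=[];P=[]
for i in range(8):
    im=robot.grab_frame('side');s=robot.get_state();F.append(s['wrist_force']);P.append(s['position'])
print(np.mean(F,0),np.mean(P,0));cv2.imwrite('pics/s7.png',im[:,:,::-1])
E
```

```text
t: 14.78
position: [0.4475, 0.1028, 0.2227]
eef_rot: [0.995, 0.095, 0.0, 0.0]
wrist_force: [-0.3, 0.4, 0.1]
grip_width: 0.345
gripper_force: 38.5
t: 15.12
position: [0.4476, 0.1029, 0.2354]
eef_rot: [0.995, 0.095, 0.0, -0.0]
wrist_force: [0.6, 0.2, -2.3]
grip_width: 0.344
gripper_force: 38.3
[ 0.2104 -0.4312 -2.5393] [0.4473 0.1029 0.2347]
```

The force of -2.5 N is the whole brush's weight, so the handle is locked. I'll lift it clear.

```bash
python3 -m inch '[0,0,6,0,0,0,0.2,0,0,12,0,0,0,0.2,0,0,18,0,0,0,0.2,0,0,24,0,0,0,0.2,0,0,30,0,0,0,0.2,0,0,36,0,0,0,0.2,0,0,41,0,0,0,0.2,0,0,45,0,0,0,0.2,0,0,45,0,0,0,0.2,0,0,45,0,0,0,0.2,0,0,45,0,0,0,0.2,0,0,45,0,0,0,0.2]'
python3 - <<'E'
from h import *
im=robot.grab_frame('side');cv2.imwrite('pics/s8.png',im[:,:,::-1])
cv2.imwrite('pics/s8c.png',cv2.resize(im[110:250,180:340,::-1],(640,560),interpolation=cv2.INTER_CUBIC))
turn(11);print(robot.get_state()['wrist_force'])
E
```

```text
t: 16.52
position: [0.4471, 0.1027, 0.2793]
eef_rot: [0.995, 0.095, -0.0, 0.0]
wrist_force: [-0.6, -0.2, -2.6]
grip_width: 0.344
gripper_force: 38.2
rotvec [ 0.0004 -0.0007  0.002 ] shift mm None yaw 10.883195986521704 z [-0.0007 -0.0004 -1.    ]
[-0.1661  0.2829 -2.3597]
```

View pics/s8c.png

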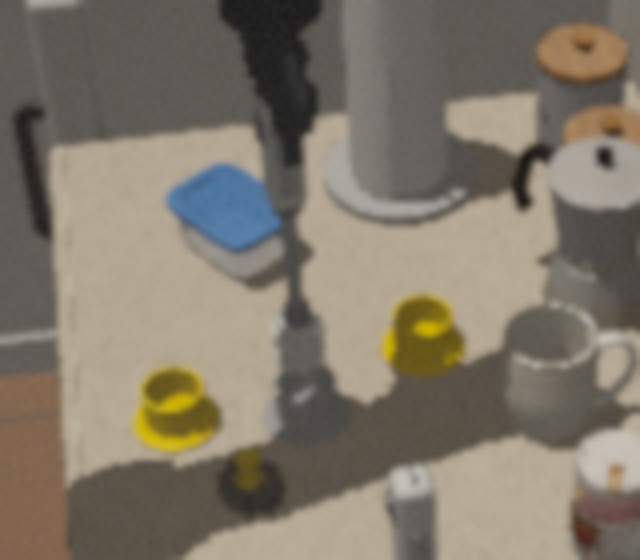

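The head at (298,345) hangs above the cup at (305,410). The lift was 57 mm, so the head's lower end is about 25 mm above the rim. The brush is upright and still, and the bystanders in view have not moved.

```bash
python3 -c "
from cell import robot
print(robot.hand_in())"
```

```text
the job is handed in; nothing more can be done
None
```

I extended the thick-headed brush to the second stop with its button back out, gripped it by its plain sides and handed in holding it upright about 25 mm clear above its cup, at about 16.6 s; I viewed 11 pictures, one over the limit of 10.

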